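# Feel out the free play of a lathe slide, centre it and clamp it

### The job

The carriage of the small lathe slide has free play in the nut hidden under it. Hold the carriage by its upright grip and ease it towards the clamp lever until you feel resistance, then towards the handwheel until you feel resistance again, never so hard that you shift the nut itself. Leave the carriage at rest in the middle of its free play, let go of it, and then swing the clamp lever over to the far side of its swing.

Things in the scene. Friction and masses are not known exactly. Their poses are not given: they have to be found in the camera images.
- slide_bed: Grey steel slide bed, fixed to the table, 104 x 320 mm foot, 45 mm high, two bright rails on top. Origin: centre of its underside, on the table. Its y axis is the carriage's travel: the handwheel (48 mm disc, does not turn) and a low end plate are at the +y end, the clamp lever at the -y end. Its x axis points away from the robot.
- carriage: Aluminium saddle, 108 x 85 mm (85 along the travel), top 62.5 mm above the table, with an upright steel grip in its middle. Slides along the bed's y with about 2 N of friction. Origin under the grip at table height, axes parallel to the bed's. It starts somewhere within its free play.
- grip (a point): Point to hold on the carriage's grip, 86 mm above the table, on the grip's axis. The grip is a steel block 18 mm thick along the bed's y, 34 mm along its x, from the saddle up to 103.5 mm above the table. Pinch it from above with the fingers closing along the bed's y.
- clamp (a joint): Clamp lever: angle in rad, 0 = leaning towards the bed's -x (robot's side), 1.0 = swung fully over to the bed's +x. It turns about an axis parallel to the bed's y and stays where it is left; a push of a few N at its tip turns it. Unclamped at the start (0 to 0.15).
- clamp_tip (a point): Centre of the end of the clamp lever, a steel rod 60 mm long on a block at the bed's -y end, 118 mm from the bed's origin; its pivot is 67 mm above the table on the bed's centre line. The tip is about 120 mm above the table at both ends of its swing, 29 mm either side of the centre line.
- lug (a point): Middle of the lug under the carriage, out of sight, 31 mm above the table on the grip's axis. It sits in a wider slot of a nut hidden in the bed: the carriage moves freely over 18 to 32 mm in all, then meets the nut. Slot middle: 36 to 64 mm from the bed's origin towards +y, to be found by feel. The nut holds firm up to about 14 N and is dragged by more; 4 to 8 N is plenty.

How it is judged:
By the outcome, as a careful person would: the job done as asked, in the order asked, and still so for the second after the job is handed in, with the robot touching nothing.
It also fails if it takes over 45 s, if anything falls off the work surface, if the arm or the gripper's body presses on something with over 40 N, if the wrist force passes 120 N, or if a joint passes its speed limit or range.

### The arm

A 6-joint arm with a two-finger parallel gripper is mounted at the origin on a cart in front of the work surface, level with it; the furniture and walls round the work are solid. World frame = base frame: x ahead of the robot, y to its left, z up, the work surface at z = 0. Lengths are in mm, angles in rad, forces in N, time in s.
With the tool pointing down it reaches from about 350 to 975 mm from the base axis. Payload 7.1 kg.
Tool frame: the origin (TCP) lies at the very end of the fingers, on their centre line; the grasp point (between the pads) lies 19 mm behind it; y points along the fingers, x is the direction in which the jaws open and shut, and the axes are right-handed (so a half turn about y gives the same grasp; the last joint's range is limited). The gripper opens to 88 mm and grips with 3 to 60 N. Pads are 20 mm wide; open, the fingers measure 115 mm over their backs; the gripper's body (75 mm by 178 mm) begins 61 mm behind the grasp point.
Start: joints at [-1.164, 0.423, 1.63, -0, 1.089, -0.019], TCP at [258.171, -569.168, 222.675] pointing down, gripper open.
Joint ranges: [-3, 3], [-0.9, 2.11], [0.09, 2.58], [-1.31, 4.45], [0.11, 2.69], [-2.54, 2.54]. Speed limits (rad/s): [2.39, 2.39, 3.01, 3.14, 3.14, 3.14].

### API

Orientations are given as a rotation vector (axis times angle).
In Python, from workcell import ctrl gives the robot as it stands. The module is installed in compiled form; this text tells all that it offers.
- The arm moves only by the tool jog_arm, never from a script. Its argument "steps" is a list of rows, each an object with "turn": the turn, a rotation vector about the world's x, y, z scaled (see below), a list of three; "dp": the shift along the world's x, y, z scaled (see below), a list of three; "claw": the opening, from 0 (shut) to 1 (fully open). In form: [{"turn": [wx, wy, wz], "dp": [x, y, z], "claw": claw}, ...]. A call has 1 to 12 rows; each row is the pose to reach, as a shift and turn from the pose measured when the call began, turning the shorter way round; what a row does not reach only later rows make up. The controller multiplies each number of a shift by 80 mm and each number of a turn by pi rad. A row lasts 1/12 s, in which the tool goes at most 41.7 mm and 7.16 degrees, less where a joint would pass 70% of its speed; a pose out of reach is approached as far as the arm can. A call with a number of a shift or a turn outside -1 to 1 is refused whole. A call with a gripper value outside its range is refused whole. The fingers move at their own pace and stop on an object; the grip force is fixed at half the most. Time passes only in rows, so rows that repeat a pose let the fingers close. It gives the time, the measured TCP pose, the force and the opening at its end, in the units of the state.
- ctrl.get_obs(): the state, without advancing time (a new reading comes with each control period).
- ctrl.get_image(name): name is "scene" or "top"; returns a dict with "img" (384x512x3 uint8, red, green, blue), "range_z" (384x512 float32, mm along the optical axis (not along the pixel's ray), 0 where there is no reading), "fovy" (degrees; the focal length in pixels is half the picture's height over the tangent of half this angle, whatever the lens; pixels are square), "cx", "cy" (the principal point, pixels), "dist_coeffs" ([k1, k2, p1, p2, k3] as OpenCV has them; the pictures are not rectified), "camera_from_world" (4x4, takes a point from world to camera coordinates). Camera axes: x right, y down, z forward; pixel columns grow to the right and rows downward; lengths in mm; the calibration is good to about 2 mm. A picture is of the moment at which its call begins.
- ctrl.close_job(): hands the job in, once; it reports no verdict.
The state is a dict: "t": time; "qpos": joint angles; "qvel": joint speeds; "joint_torque": joint torques, N m; "ee_pos": TCP position; "orientation": TCP orientation; "ft_force": force on the tool from outside, world axes, zero at the start; "moment": the same for the moment, N m; "width": finger opening in mm.
Only numpy, scipy, OpenCV 4.12 (cv2) and the standard library are available. Lean on these libraries where they do the work, as an engineer would, in place of code of your own. Each camera call takes 0.05 s, during which the arm holds its last target.

## Working session

There is one attempt and no reset: what is moved stays moved. The work goes in short steps, Python scripts to look and compute and a tool call to move; the robot and the scene stay as the last step left them, time stands still between calls to the robot, and variables do not carry over. Pictures are saved under pics/ and viewed, and the job is handed in when it is done.

Besides the shell and the picture viewer there is one more tool, called as name(argument=value, ...) on one line, values as JSON. jog_arm: Moves the arm, as the interface text tells. Its arguments: {"type":"object","properties":{"steps":{"type":"array","items":{"type":"object","properties":{"turn":{"type":"array","items":{"type":"number"}},"dp":{"type":"array","items":{"type":"number"}},"claw":{"type":"number"}}}}},"required":["steps"]}

```bash
mkdir -p pics; python3 - <<'E'
from workcell import ctrl
import cv2,numpy as np
o=ctrl.get_obs();print({k:np.round(v,3) for k,v in o.items()})
for n in("scene","top"):
    d=ctrl.get_image(n);cv2.imwrite(f"pics/{n}0.png",d["img"][:,:,::-1])
    np.savez(f"{n}0.npz",**d);print(n,d["fovy"],d["cx"],d["cy"],d["dist_coeffs"],np.round(d["camera_from_world"],3))
E
```

```text
{'t': np.float64(0.0), 'qpos': array([-1.164,  0.424,  1.631, -0.   ,  1.089, -0.019]), 'qvel': array([-0.   , -0.   ,  0.001,  0.001,  0.001, -0.001]), 'joint_torque': array([ 1.0000e-03, -5.4462e+01, -2.7366e+01,  6.4000e-02,  2.3000e-02,
       -0.0000e+00]), 'ee_pos': array([ 257.948, -568.687,  221.909]), 'orientation': array([-1.38 ,  0.891, -0.889]), 'ft_force': array([ 0.038,  0.317, -0.595]), 'moment': array([-0.038, -0.022, -0.013]), 'width': np.float64(87.81)}
scene 42.387040611833484 258.607139498525 198.36106865243713 [-0.19842669  0.          0.          0.          0.        ] [[-6.47000e-01 -7.62000e-01  1.00000e-02  3.03523e+02]
 [-5.67000e-01  4.73000e-01 -6.74000e-01  4.21549e+02]
 [ 5.09000e-01 -4.42000e-01 -7.39000e-01  5.98626e+02]
 [ 0.00000e+00  0.00000e+00  0.00000e+00  1.00000e+00]]
top 53.31045759106861 257.9534001711888 191.68471494940786 [-0.13197717  0.          0.          0.          0.        ] [[-2.20000e-02 -1.00000e+00 -9.00000e-03 -5.34950e+01]
 [-9.92000e-01  2.30000e-02 -1.20000e-01  5.69722e+02]
 [ 1.20000e-01  6.00000e-03 -9.93000e-01  8.77362e+02]
 [ 0.00000e+00  0.00000e+00  0.00000e+00  1.00000e+00]]
```

View pics/scene0.png

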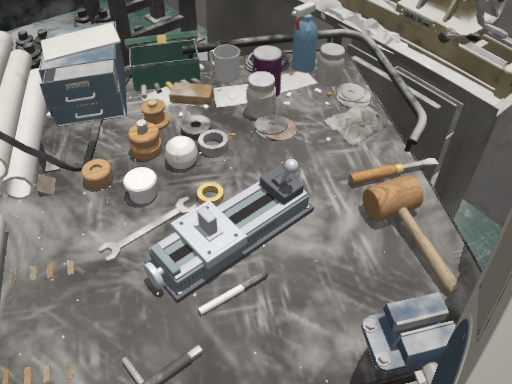

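View pics/top0.png

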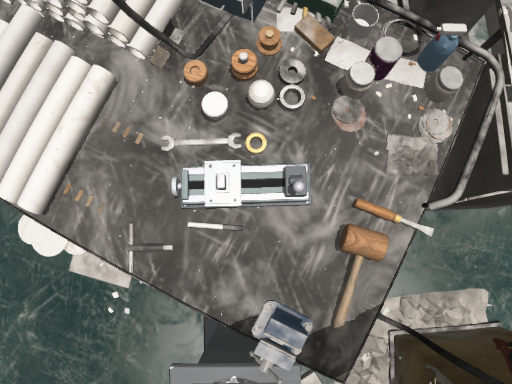

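The slide lies across the top view, with the grip at about (222,181), the lever ball at about (297,187) and the handwheel at (176,186). Next I fit its pose from depth.

```bash
cat > h.py <<'E'
import numpy as np,cv2
def cloud(d):
    h,w=384,512
    f=h/2/np.tan(np.radians(float(d["fovy"]))/2)
    K=np.array([[f,0,float(d["cx"])],[0,f,float(d["cy"])],[0,0,1]])
    u,v=np.meshgrid(np.arange(w),np.arange(h))
    p=np.stack([u,v],-1).reshape(-1,1,2).astype(np.float64)
    n=cv2.undistortPoints(p,K,np.array(d["dist_coeffs"],float)).reshape(h,w,2)
    z=d["range_z"].astype(float)
    c=np.stack([n[...,0]*z,n[...,1]*z,z,np.ones_like(z)],-1)
    W=c@np.linalg.inv(d["camera_from_world"]).T
    W=W[...,:3];W[z<=0]=np.nan
    return W
def rect(P):
    return cv2.minAreaRect(P[:,:2].astype(np.float32))
E
python3 - <<'E'
from h import *
for n,roi in(("top",(150,215,165,320)),("scene",(150,295,140,320))):
    d=np.load(n+"0.npz");W=cloud(d)
    a,b,c,e=roi;R=W[a:b,c:e].reshape(-1,3);R=R[np.isfinite(R).all(1)]
    print(n,np.percentile(R[:,2],[1,10,50,90,99]).round(1))
    for lo,hi in((38,50),(57,67),(98,109),(112,135)):
        P=R[(R[:,2]>lo)&(R[:,2]<hi)]
        print(lo,hi,len(P),P.mean(0).round(1),np.median(P[:,2]).round(1),rect(P))
E
```

```text
top [-2.20e+00 -1.00e-01  4.39e+01  6.57e+01  1.28e+02]
38 50 1879 [586.3 -37.7  46.4] 46.4 ((587.3740844726562, -23.697586059570312), (106.03227996826172, 322.7673034667969), 0.945640504360199)
57 67 1638 [587.   24.8  63.3] 63.4 ((588.9474487304688, -17.253677368164062), (108.37017822265625, 308.80377197265625), 0.9608421921730042)
98 109 115 [587.8  15.6 104. ] 104.2 ((587.9365844726562, 15.784723281860352), (16.061737060546875, 31.674074172973633), 89.47643280029297)
112 135 86 [ 565.9 -151.6  131.1] 132.1 ((566.5379638671875, -151.90728759765625), (23.772899627685547, 23.77344512939453), 0.9241505265235901)
scene [ -1.4   0.2   4.5  63.3 104.2]
38 50 3258 [608.7 -18.7  46. ] 46.4 ((679.8302001953125, -17.2969970703125), (294.21533203125, 321.0363464355469), 3.491677761077881)
57 67 2619 [579.7  21.3  62.9] 63.2 ((586.944580078125, -20.6766357421875), (109.10076141357422, 314.8410949707031), 0.49087902903556824)
98 109 213 [583.9   3.9 103.5] 103.8 ((586.053955078125, -64.8776626586914), (179.2073974609375, 34.63043975830078), 89.84658813476562)
112 135 136 [ 561.6 -149.9  128.4] 129.0 ((563.20751953125, -153.16055297851562), (24.777502059936523, 21.146013259887695), 69.40473937988281)
```

```bash
cat >> h.py <<'E'
from scipy.spatial.transform import Rotation as Ro
def plan(o,target,ang):
    """target TCP mm, tool x along world dir rotated ang deg from +y; tool y down"""
    R=Ro.from_rotvec(o["orientation"])
    a=np.radians(ang);best=None
    for s in(1,-1):
        x=s*np.array([-np.sin(a),np.cos(a),0]);y=np.array([0,0,-1.]);T=Ro.from_matrix(np.stack([x,y,np.cross(x,y)],1))
        t=(T*R.inv()).as_rotvec()
        if best is None or np.linalg.norm(t)<np.linalg.norm(best):best=t
    return (np.array(target)-o["ee_pos"])/80,best/np.pi
E
python3 - <<'E'
from h import *
from workcell import ctrl
o=ctrl.get_obs();print(Ro.from_rotvec(o["orientation"]).as_matrix().round(3))
print(plan(o,[587.5,15.8,170],0.9), o["qpos"].round(2))
for n in("top","scene"):
    W=cloud(np.load(n+"0.npz"));R=W.reshape(-1,3);R=R[np.isfinite(R).all(1)]
    R=R[(R[:,0]>480)&(R[:,0]<690)&(R[:,1]>-240)&(R[:,1]<170)]
    for lo,hi in((15,40),(40,50),(57,67),(68,95),(98,109),(110,140)):
        P=R[(R[:,2]>lo)&(R[:,2]<hi)]
        print(n,lo,len(P),np.percentile(P[:,0],[2,50,98]).round(1),np.percentile(P[:,1],[0.5,2,50,98,99.5]).round(1))
    P=R[(R[:,2]>57)&(R[:,2]<67)&(R[:,1]>-40)];print("saddle",rect(P))
    P=R[(R[:,2]>98)&(R[:,2]<109)&(R[:,1]>-40)];print("grip",rect(P))
E
python3 - <<'E'
import cv2
a=cv2.imread('pics/top0.png')[145:220,165:325];cv2.imwrite('pics/topc.png',cv2.resize(a,None,fx=5,fy=5,interpolation=3))
E
```

```text
[[ 0.413 -0.001  0.911]
 [-0.911  0.001  0.413]
 [-0.001 -1.     0.   ]]
(array([ 4.11886319,  7.3068086 , -0.64993864]), array([-4.13992318e-04, -8.19830900e-05, -1.30530948e-01])) [-1.16  0.42  1.63  0.    1.09 -0.02]
top 15 300 [484.1 544.2 687.5] [-190.1 -182.2  -45.3  127.3  133.2]
top 40 1858 [543.9 586.9 632.3] [-184.1 -181.4  -59.9  126.1  132.9]
top 57 1638 [535.8 586.3 639.6] [-127.5  -25.    22.9  110.2  130.1]
top 68 560 [554.5 591.8 621.7] [-177.  -176.4 -146.4   18.2   33.7]
top 98 115 [572.2 587.8 603.5] [ 7.8  7.9 16.2 23.7 23.8]
top 110 115 [555.4 566.2 577.8] [-163.7 -163.4 -152.  -140.7 -140.1]
saddle ((588.3309936523438, 55.78937530517578), (162.45901489257812, 108.34846496582031), 89.33348083496094)
grip ((587.9365844726562, 15.784723281860352), (16.061737060546875, 31.674074172973633), 89.47643280029297)
scene 15 1404 [486.7 543.1 683.3] [-184.2 -178.1   -5.6  136.8  137.2]
scene 40 2645 [533.6 579.1 622.1] [-180.7 -164.9  -52.6  131.   136.7]
scene 57 2619 [533.5 575.1 638.2] [-168.7 -142.3   28.5  111.   128.9]
scene 68 919 [553.7 578.5 619.7] [-178.8 -177.2 -143.2   24.4   27.7]
scene 98 213 [569.6 583.1 601.8] [-152.1 -151.5   16.    24.1   24.2]
scene 110 172 [553.9 561.5 574.1] [-164.1 -163.2 -149.4 -142.  -141.6]
saddle ((586.3504638671875, 54.525123596191406), (109.0976333618164, 164.44003295898438), 0.43714553117752075)
grip ((586.2852172851562, 15.61100959777832), (17.7856388092041, 34.6833381652832), 87.98711395263672)
```

View pics/topc.png

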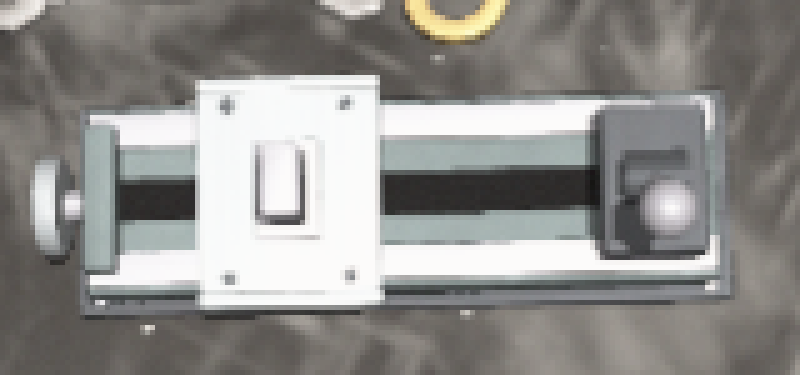

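The grip is at about (587, 15.7) and the bed yaw is about 0.5°. I'm moving above the grip.

jog_arm(steps=[{"dp": [0.28, 0.5, 0], "turn": [0, 0, -0.035], "claw": 1}, {"dp": [0.56, 1, 0], "turn": [0, 0, -0.07], "claw": 1}, {"dp": [0.56, 1, 0], "turn": [0, 0, -0.07], "claw": 1}])

```text
t: 0.35
ee_pos: [303.8, -484.2, 221.1]
orientation: [-1.294, 1.063, -1.056]
ft_force: [0.1, 0.7, 0.4]
width: 87.7
```

jog_arm(steps=[{"dp": [0.28, 0.5, 0], "turn": [0, 0, -0.03], "claw": 1}, {"dp": [0.56, 1, 0], "turn": [0, 0, -0.06], "claw": 1}, {"dp": [0.56, 1, 0], "turn": [0, 0, -0.06], "claw": 1}])

```text
t: 0.6
ee_pos: [349.5, -400.3, 220.6]
orientation: [-1.209, 1.206, -1.196]
ft_force: [0.1, 0.2, -0.1]
width: 87.9
```

jog_arm(steps=[{"dp": [0.28, 0.5, 0], "turn": [0, 0, 0], "claw": 1}, {"dp": [0.56, 1, 0], "turn": [0, 0, 0], "claw": 1}, {"dp": [0.56, 1, 0], "turn": [0, 0, 0], "claw": 1}])

```text
t: 0.85
ee_pos: [395.5, -317.0, 220.4]
orientation: [-1.21, 1.203, -1.191]
ft_force: [-0.4, -0.3, -0.3]
width: 87.8
```

jog_arm(steps=[{"dp": [0.28, 0.5, 0], "turn": [0, 0, 0], "claw": 1}, {"dp": [0.56, 1, 0], "turn": [0, 0, 0], "claw": 1}, {"dp": [0.56, 1, 0], "turn": [0, 0, 0], "claw": 1}])

```text
t: 1.1
ee_pos: [441.8, -234.2, 220.4]
orientation: [-1.211, 1.2, -1.188]
ft_force: [0.2, -0.5, 0.1]
width: 87.8
```

jog_arm(steps=[{"dp": [0.28, 0.5, 0], "turn": [0, 0, 0], "claw": 1}, {"dp": [0.56, 1, 0], "turn": [0, 0, 0], "claw": 1}, {"dp": [0.56, 1, 0], "turn": [0, 0, 0], "claw": 1}])

```text
t: 1.35
ee_pos: [488.6, -151.7, 220.5]
orientation: [-1.212, 1.197, -1.185]
ft_force: [0.2, -1.2, 0.5]
width: 88.0
```

```bash
python3 - <<'E'
from h import *
from workcell import ctrl
o=ctrl.get_obs();print(o["t"],o["ee_pos"],o["qpos"].round(2),o["ft_force"],plan(o,[587,15.7,170],0.5))
E
```

```text
1.35 [ 488.55357091 -151.71791285  220.5421124 ] [-0.33  0.26  1.88  0.01  1.01  1.21] [ 0.217573   -1.18098216  0.48808608] (array([ 1.23058036,  2.09272391, -0.6317764 ]), array([-0.00321835,  0.00013152, -0.00450121]))
```

jog_arm(steps=[{"dp": [0.3, 0.5, 0], "turn": [-0.003, 0, -0.0045], "claw": 1}, {"dp": [0.6, 1, 0], "turn": [-0.003, 0, -0.0045], "claw": 1}, {"dp": [0.6, 1, 0], "turn": [-0.003, 0, -0.0045], "claw": 1}])

```text
t: 1.6
ee_pos: [538.9, -69.4, 220.7]
orientation: [-1.213, 1.199, -1.2]
ft_force: [-0.6, -0.1, 0.4]
width: 87.8
```

jog_arm(steps=[{"dp": [0.3, 0.5, -0.2], "turn": [0, 0, 0], "claw": 0.8}, {"dp": [0.6, 1, -0.6], "turn": [0, 0, 0], "claw": 0.8}, {"dp": [0.6, 1, -0.6], "turn": [0, 0, 0], "claw": 0.6}, {"dp": [0.6, 1, -0.6], "turn": [0, 0, 0], "claw": 0.6}])

```text
t: 1.93
ee_pos: [587.1, 12.3, 169.8]
orientation: [-1.217, 1.199, -1.196]
ft_force: [-0.8, -0.3, 0.1]
width: 64.6
```

```bash
python3 - <<'E'
from h import *
from workcell import ctrl
o=ctrl.get_obs();print(o["t"],o["ee_pos"],o["width"],o["ft_force"],plan(o,[587,15.7,69],0.5))
d=ctrl.get_image("scene");cv2.imwrite("pics/s1.png",d["img"][:,:,::-1])
E
```

```text
1.9333 [587.13887697  12.29270977 169.75120757] 64.57425208781291 [-0.81358156 -0.27045302  0.10147408] (array([-0.00173596,  0.04259113, -1.25939009]), array([-0.00034478, -0.00045457, -0.00249839]))
```

View pics/s1.png

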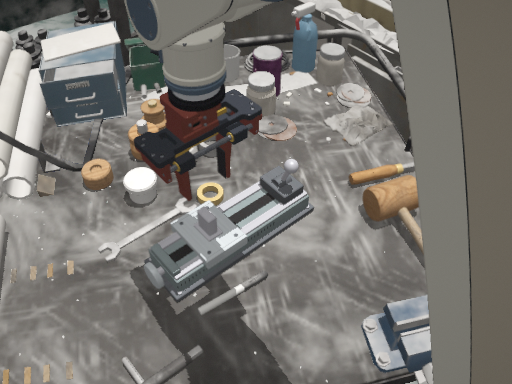

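The fingers straddle above the carriage with nothing in the way. I'm descending.

jog_arm(steps=[{"dp": [0, 0.04, -0.5], "turn": [0, 0, -0.0025], "claw": 0.6}, {"dp": [0, 0.04, -0.85], "turn": [0, 0, -0.0025], "claw": 0.5}, {"dp": [0, 0.04, -0.85], "turn": [0, 0, -0.0025], "claw": 0.4}, {"dp": [0, 0.04, -0.85], "turn": [0, 0, -0.0025], "claw": 0.4}])

```text
t: 2.32
ee_pos: [585.4, 12.3, 102.6]
orientation: [-1.216, 1.207, -1.202]
ft_force: [0.2, -0.5, 0.2]
width: 37.2
```

jog_arm(steps=[{"dp": [0, 0, -0.2], "turn": [0, 0, 0], "claw": 0.35}, {"dp": [0, 0, -0.41], "turn": [0, 0, 0], "claw": 0.35}, {"dp": [0, 0, -0.41], "turn": [0, 0, 0], "claw": 0.35}, {"dp": [0, 0, -0.41], "turn": [0, 0, 0], "claw": 0.35}])

```text
t: 2.65
ee_pos: [586.2, 11.4, 71.5]
orientation: [-1.215, 1.206, -1.203]
ft_force: [0.2, -0.5, 0.7]
width: 31.3
```

```bash
python3 - <<'E'
from h import *
from workcell import ctrl
o=ctrl.get_obs();print(o["t"],o["ee_pos"],o["width"],o["ft_force"],plan(o,[587,15.7,69],0.5))
for n in("scene","top"):
    d=ctrl.get_image(n);i=d["img"][:,:,::-1];i=i[150:300,120:320] if n=="scene" else i[130:230,150:330]
    cv2.imwrite(f"pics/{n}2.png",cv2.resize(i,None,fx=3,fy=3,interpolation=3))
E
```

```text
2.65 [586.15505824  11.37610567  71.54918853] 31.28321372471418 [ 0.21756943 -0.45115434  0.66946282] (array([ 0.01056177,  0.05404868, -0.03186486]), array([ 2.66796770e-05, -8.79562391e-04,  5.58516728e-04]))
```

View pics/scene2.png

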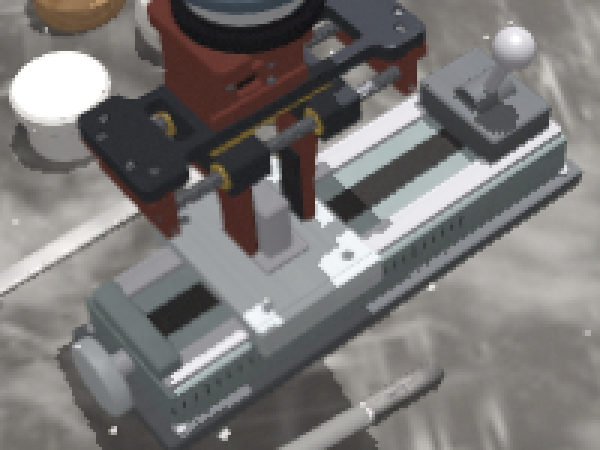

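The fingers are either side of the grip but about 4 mm towards -y of centre, so I'm centring before closing.

jog_arm(steps=[{"dp": [0, 0.055, -0.02], "turn": [0, 0, 0], "claw": 0.35}, {"dp": [0, 0.055, -0.02], "turn": [0, 0, 0], "claw": 0.35}, {"dp": [0, 0.055, -0.02], "turn": [0, 0, 0], "claw": 0.35}])

```text
t: 3.0
ee_pos: [587.3, 16.4, 71.3]
orientation: [-1.213, 1.203, -1.204]
ft_force: [-0.1, -0.7, 0.5]
width: 30.8
```

```bash
python3 - <<'E'
from h import *
from workcell import ctrl
o=ctrl.get_obs();print(o["t"],o["ee_pos"],o["width"],o["ft_force"])
for n in("scene","top"):
    d=ctrl.get_image(n);W=cloud(d).reshape(-1,3);W=W[np.isfinite(W).all(1)]
    P=W[(abs(W[:,0]-587)<12)&(abs(W[:,1]-15)<40)&(W[:,2]>75)&(W[:,2]<108)]
    print(n,len(P));
    for z in range(75,108,6):
        Q=P[(P[:,2]>=z)&(P[:,2]<z+6)];print(z,np.histogram(Q[:,1],np.arange(-24,56,4))[0])
E
```

```text
3.0 [587.30218358  16.41161526  71.28798756] 30.81823416263088 [-0.13280189 -0.71614951  0.47088767]
scene 375
75 [ 0  0  0  0  3  7  2  0  0  0  0  8  1  0  4  9 12  0  0]
81 [ 0  0  0  0  5  4  2  0  0  0  0  9  3  1  6  7 12  0  0]
87 [ 0  0  0  0  4 12  5  0  0  0  0  9  1  1  3 12  8  0  0]
93 [ 0  0  0  0  5 11 11  0  0  0  0  9  1  0  5  5 14  0  0]
99 [ 0  0  0  3  6  8 12  4 15 14 12 20  3  0  4  5 12  0  0]
105 [0 0 0 1 2 3 2 0 6 5 8 8 0 1 2 2 6 0 0]
top 0
75 [0 0 0 0 0 0 0 0 0 0 0 0 0 0 0 0 0 0 0]
81 [0 0 0 0 0 0 0 0 0 0 0 0 0 0 0 0 0 0 0]
87 [0 0 0 0 0 0 0 0 0 0 0 0 0 0 0 0 0 0 0]
93 [0 0 0 0 0 0 0 0 0 0 0 0 0 0 0 0 0 0 0]
99 [0 0 0 0 0 0 0 0 0 0 0 0 0 0 0 0 0 0 0]
105 [0 0 0 0 0 0 0 0 0 0 0 0 0 0 0 0 0 0 0]
```

Centred to within about 1 mm. I'm closing gradually.

jog_arm(steps=[{"dp": [0, -0.005, 0], "turn": [0, 0, 0], "claw": 0.25}, {"dp": [0, -0.005, 0], "turn": [0, 0, 0], "claw": 0.23}, {"dp": [0, -0.005, 0], "turn": [0, 0, 0], "claw": 0.21}, {"dp": [0, -0.005, 0], "turn": [0, 0, 0], "claw": 0.19}])

```text
t: 3.43
ee_pos: [586.9, 15.8, 70.7]
orientation: [-1.213, 1.204, -1.203]
ft_force: [-0.2, 0.6, 0.5]
width: 17.8
```

jog_arm(steps=[{"dp": [0, 0, 0], "turn": [0, 0, 0], "claw": 0.1}, {"dp": [0, 0, 0], "turn": [0, 0, 0], "claw": 0.0}, {"dp": [0, 0, 0], "turn": [0, 0, 0], "claw": 0.0}])

```text
t: 3.68
ee_pos: [586.9, 15.8, 70.7]
orientation: [-1.213, 1.204, -1.203]
ft_force: [-0.1, -0.8, 1.2]
width: 17.8
```

jog_arm(steps=[{"dp": [0, 0, 0], "turn": [0, 0, 0], "claw": 0.0}, {"dp": [0, 0, 0], "turn": [0, 0, 0], "claw": 0.0}])

```text
t: 3.85
ee_pos: [586.9, 15.8, 70.7]
orientation: [-1.213, 1.204, -1.203]
ft_force: [-0.0, 0.5, 1.3]
width: 18.1
```

Held with the grip at y = 15.8. Now I ease towards the lever (-y) in small steps.

jog_arm(steps=[{"dp": [0, -0.006, 0], "turn": [0, 0, 0], "claw": 0}, {"dp": [0, -0.012, 0], "turn": [0, 0, 0], "claw": 0}, {"dp": [0, -0.012, 0], "turn": [0, 0, 0], "claw": 0}])

```text
t: 4.1
ee_pos: [586.9, 14.9, 70.7]
orientation: [-1.213, 1.205, -1.203]
ft_force: [0.7, 1.5, 0.7]
width: 18.1
```

jog_arm(steps=[{"dp": [0, -0.006, 0], "turn": [0, 0, 0], "claw": 0}, {"dp": [0, -0.012, 0], "turn": [0, 0, 0], "claw": 0}, {"dp": [0, -0.012, 0], "turn": [0, 0, 0], "claw": 0}])

```text
t: 4.35
ee_pos: [586.9, 13.9, 70.7]
orientation: [-1.213, 1.205, -1.203]
ft_force: [0.5, 1.8, 0.7]
width: 18.1
```

jog_arm(steps=[{"dp": [0, -0.006, 0], "turn": [0, 0, 0], "claw": 0}, {"dp": [0, -0.012, 0], "turn": [0, 0, 0], "claw": 0}, {"dp": [0, -0.012, 0], "turn": [0, 0, 0], "claw": 0}])

```text
t: 4.6
ee_pos: [587.0, 12.9, 70.8]
orientation: [-1.213, 1.205, -1.203]
ft_force: [-0.3, 1.2, -0.5]
width: 18.1
```

jog_arm(steps=[{"dp": [0, -0.006, 0], "turn": [0, 0, 0], "claw": 0}, {"dp": [0, -0.012, 0], "turn": [0, 0, 0], "claw": 0}, {"dp": [0, -0.012, 0], "turn": [0, 0, 0], "claw": 0}])

```text
t: 4.85
ee_pos: [586.9, 11.8, 70.7]
orientation: [-1.213, 1.205, -1.204]
ft_force: [-0.4, 1.0, 0.2]
width: 17.8
```

jog_arm(steps=[{"dp": [0, -0.006, 0], "turn": [0, 0, 0], "claw": 0}, {"dp": [0, -0.012, 0], "turn": [0, 0, 0], "claw": 0}, {"dp": [0, -0.012, 0], "turn": [0, 0, 0], "claw": 0}])

```text
t: 5.1
ee_pos: [586.9, 10.8, 70.7]
orientation: [-1.213, 1.205, -1.204]
ft_force: [-0.2, 0.7, -0.2]
width: 17.9
```

jog_arm(steps=[{"dp": [0, -0.006, 0], "turn": [0, 0, 0], "claw": 0}, {"dp": [0, -0.012, 0], "turn": [0, 0, 0], "claw": 0}, {"dp": [0, -0.012, 0], "turn": [0, 0, 0], "claw": 0}])

```text
t: 5.35
ee_pos: [586.9, 9.7, 70.8]
orientation: [-1.213, 1.205, -1.204]
ft_force: [0.2, 1.7, 0.3]
width: 17.5
```

jog_arm(steps=[{"dp": [0, -0.006, 0], "turn": [0, 0, 0], "claw": 0}, {"dp": [0, -0.012, 0], "turn": [0, 0, 0], "claw": 0}, {"dp": [0, -0.012, 0], "turn": [0, 0, 0], "claw": 0}])

```text
t: 5.6
ee_pos: [587.0, 8.7, 70.8]
orientation: [-1.213, 1.205, -1.204]
ft_force: [-0.3, 1.2, -0.2]
width: 17.9
```

jog_arm(steps=[{"dp": [0, -0.006, 0], "turn": [0, 0, 0], "claw": 0}, {"dp": [0, -0.012, 0], "turn": [0, 0, 0], "claw": 0}, {"dp": [0, -0.012, 0], "turn": [0, 0, 0], "claw": 0}])

```text
t: 5.85
ee_pos: [587.0, 7.6, 70.7]
orientation: [-1.213, 1.205, -1.204]
ft_force: [0.3, 0.9, 0.8]
width: 17.9
```

jog_arm(steps=[{"dp": [0, -0.006, 0], "turn": [0, 0, 0], "claw": 0}, {"dp": [0, -0.012, 0], "turn": [0, 0, 0], "claw": 0}, {"dp": [0, -0.012, 0], "turn": [0, 0, 0], "claw": 0}])

```text
t: 6.1
ee_pos: [587.0, 6.6, 70.8]
orientation: [-1.213, 1.204, -1.204]
ft_force: [-0.5, 1.7, -0.4]
width: 17.8
```

jog_arm(steps=[{"dp": [0, -0.006, 0], "turn": [0, 0, 0], "claw": 0}, {"dp": [0, -0.012, 0], "turn": [0, 0, 0], "claw": 0}, {"dp": [0, -0.012, 0], "turn": [0, 0, 0], "claw": 0}])

```text
t: 6.35
ee_pos: [586.9, 5.4, 70.7]
orientation: [-1.213, 1.205, -1.204]
ft_force: [0.1, 1.3, 0.9]
width: 17.6
```

jog_arm(steps=[{"dp": [0, -0.006, 0], "turn": [0, 0, 0], "claw": 0}, {"dp": [0, -0.012, 0], "turn": [0, 0, 0], "claw": 0}, {"dp": [0, -0.012, 0], "turn": [0, 0, 0], "claw": 0}])

```text
t: 6.6
ee_pos: [587.0, 4.4, 70.7]
orientation: [-1.213, 1.205, -1.204]
ft_force: [0.5, -0.4, -0.5]
width: 18.0
```

jog_arm(steps=[{"dp": [0, -0.006, 0], "turn": [0, 0, 0], "claw": 0}, {"dp": [0, -0.012, 0], "turn": [0, 0, 0], "claw": 0}, {"dp": [0, -0.012, 0], "turn": [0, 0, 0], "claw": 0}])

```text
t: 6.85
ee_pos: [587.0, 3.4, 70.7]
orientation: [-1.213, 1.205, -1.204]
ft_force: [-0.7, 0.6, -0.0]
width: 18.1
```

jog_arm(steps=[{"dp": [0, -0.006, 0], "turn": [0, 0, 0], "claw": 0}, {"dp": [0, -0.012, 0], "turn": [0, 0, 0], "claw": 0}, {"dp": [0, -0.012, 0], "turn": [0, 0, 0], "claw": 0}])

```text
t: 7.1
ee_pos: [587.0, 2.3, 70.7]
orientation: [-1.213, 1.205, -1.204]
ft_force: [0.3, 1.0, 0.9]
width: 18.2
```

jog_arm(steps=[{"dp": [0, -0.006, 0], "turn": [0, 0, 0], "claw": 0}, {"dp": [0, -0.012, 0], "turn": [0, 0, 0], "claw": 0}, {"dp": [0, -0.012, 0], "turn": [0, 0, 0], "claw": 0}])

```text
t: 7.35
ee_pos: [587.0, 1.3, 70.8]
orientation: [-1.213, 1.204, -1.204]
ft_force: [0.0, 2.1, 0.8]
width: 18.0
```

jog_arm(steps=[{"dp": [0, -0.006, 0], "turn": [0, 0, 0], "claw": 0}, {"dp": [0, -0.012, 0], "turn": [0, 0, 0], "claw": 0}, {"dp": [0, -0.012, 0], "turn": [0, 0, 0], "claw": 0}])

```text
t: 7.6
ee_pos: [587.0, 0.2, 70.7]
orientation: [-1.213, 1.205, -1.204]
ft_force: [-0.1, 0.8, 1.0]
width: 17.6
```

```bash
python3 - <<'E'
from h import *
from workcell import ctrl
o=ctrl.get_obs();print(o["t"],o["ee_pos"],o["width"],o["ft_force"],o["joint_torque"])
d=ctrl.get_image("scene");i=d["img"][:,:,::-1][150:300,120:320]
cv2.imwrite(f"pics/s3.png",cv2.resize(i,None,fx=3,fy=3,interpolation=3))
W=cloud(d)[...];W=W.reshape(-1,3);W=W[np.isfinite(W).all(1)]
P=W[(abs(W[:,0]-545)<10)&(W[:,2]>60)&(W[:,2]<66)];print(np.percentile(P[:,1],[0,2,50,98,100]))
E
```

```text
7.6 [5.86997635e+02 1.83942075e-01 7.07304386e+01] 17.630824667145724 [-0.13568018  0.7971851   0.95508249] [-5.86458910e-01 -5.52130759e+01 -1.93374932e+01 -3.16667100e-01
 -4.81269043e-02 -6.26033521e-02]
[-178.78051337 -163.51692181   -0.64163505   66.6833713   111.77455877]
```

View pics/s3.png

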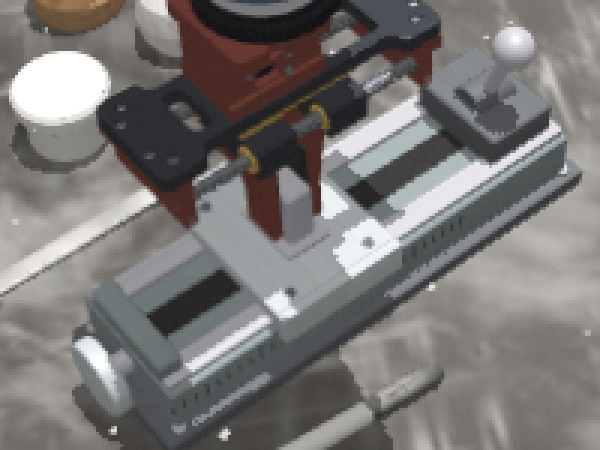

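The carriage follows the gripper, with no resistance yet. I'm continuing.

jog_arm(steps=[{"dp": [0, -0.006, 0], "turn": [0, 0, 0], "claw": 0}, {"dp": [0, -0.012, 0], "turn": [0, 0, 0], "claw": 0}, {"dp": [0, -0.012, 0], "turn": [0, 0, 0], "claw": 0}])

```text
t: 7.9
ee_pos: [587.0, -0.3, 70.7]
orientation: [-1.213, 1.205, -1.204]
ft_force: [0.6, 5.0, 0.1]
width: 17.9
```

jog_arm(steps=[{"dp": [0, -0.006, 0], "turn": [0, 0, 0], "claw": 0}, {"dp": [0, -0.012, 0], "turn": [0, 0, 0], "claw": 0}, {"dp": [0, -0.012, 0], "turn": [0, 0, 0], "claw": 0}])

```text
t: 8.15
ee_pos: [587.0, -0.5, 70.7]
orientation: [-1.212, 1.206, -1.203]
ft_force: [0.7, 7.4, 0.8]
width: 17.7
```

Resistance at 7.4 N: contact at y ≈ 0.0 (-0.5 loaded). Now back through the known-free range towards the handwheel.

jog_arm(steps=[{"dp": [0, 0.01, 0], "turn": [0, 0, 0], "claw": 0}, {"dp": [0, 0.03, 0], "turn": [0, 0, 0], "claw": 0}, {"dp": [0, 0.05, 0], "turn": [0, 0, 0], "claw": 0}, {"dp": [0, 0.07, 0], "turn": [0, 0, 0], "claw": 0}, {"dp": [0, 0.09, 0], "turn": [0, 0, 0], "claw": 0}, {"dp": [0, 0.11, 0], "turn": [0, 0, 0], "claw": 0}, {"dp": [0, 0.13, 0], "turn": [0, 0, 0], "claw": 0}, {"dp": [0, 0.15, 0], "turn": [0, 0, 0], "claw": 0}, {"dp": [0, 0.17, 0], "turn": [0, 0, 0], "claw": 0}, {"dp": [0, 0.185, 0], "turn": [0, 0, 0], "claw": 0}, {"dp": [0, 0.19, 0], "turn": [0, 0, 0], "claw": 0}, {"dp": [0, 0.19, 0], "turn": [0, 0, 0], "claw": 0}])

```text
t: 9.15
ee_pos: [586.9, 15.0, 70.7]
orientation: [-1.212, 1.206, -1.203]
ft_force: [-0.8, -0.9, 1.3]
width: 17.5
```

jog_arm(steps=[{"dp": [0, 0.006, 0], "turn": [0, 0, 0], "claw": 0}, {"dp": [0, 0.012, 0], "turn": [0, 0, 0], "claw": 0}, {"dp": [0, 0.012, 0], "turn": [0, 0, 0], "claw": 0}])

```text
t: 9.4
ee_pos: [586.9, 16.0, 70.7]
orientation: [-1.212, 1.206, -1.203]
ft_force: [-0.8, -1.7, 0.9]
width: 17.7
```

jog_arm(steps=[{"dp": [0, 0.006, 0], "turn": [0, 0, 0], "claw": 0}, {"dp": [0, 0.012, 0], "turn": [0, 0, 0], "claw": 0}, {"dp": [0, 0.012, 0], "turn": [0, 0, 0], "claw": 0}])

```text
t: 9.65
ee_pos: [586.9, 17.0, 70.7]
orientation: [-1.212, 1.206, -1.203]
ft_force: [-0.0, -1.3, 2.1]
width: 17.6
```

jog_arm(steps=[{"dp": [0, 0.006, 0], "turn": [0, 0, 0], "claw": 0}, {"dp": [0, 0.012, 0], "turn": [0, 0, 0], "claw": 0}, {"dp": [0, 0.012, 0], "turn": [0, 0, 0], "claw": 0}])

```text
t: 9.9
ee_pos: [586.9, 18.0, 70.7]
orientation: [-1.212, 1.206, -1.203]
ft_force: [-0.0, -1.6, 1.5]
width: 18.1
```

jog_arm(steps=[{"dp": [0, 0.006, 0], "turn": [0, 0, 0], "claw": 0}, {"dp": [0, 0.012, 0], "turn": [0, 0, 0], "claw": 0}, {"dp": [0, 0.012, 0], "turn": [0, 0, 0], "claw": 0}])

```text
t: 10.15
ee_pos: [586.9, 19.1, 70.7]
orientation: [-1.212, 1.206, -1.203]
ft_force: [-0.7, -1.2, 1.9]
width: 17.8
```

jog_arm(steps=[{"dp": [0, 0.006, 0], "turn": [0, 0, 0], "claw": 0}, {"dp": [0, 0.012, 0], "turn": [0, 0, 0], "claw": 0}, {"dp": [0, 0.012, 0], "turn": [0, 0, 0], "claw": 0}])

```text
t: 10.4
ee_pos: [586.9, 20.2, 70.7]
orientation: [-1.212, 1.206, -1.203]
ft_force: [-0.6, -1.1, 0.8]
width: 18.2
```

jog_arm(steps=[{"dp": [0, 0.006, 0], "turn": [0, 0, 0], "claw": 0}, {"dp": [0, 0.012, 0], "turn": [0, 0, 0], "claw": 0}, {"dp": [0, 0.012, 0], "turn": [0, 0, 0], "claw": 0}])

```text
t: 10.65
ee_pos: [586.9, 21.2, 70.7]
orientation: [-1.212, 1.206, -1.203]
ft_force: [-0.4, -1.1, 1.8]
width: 18.0
```

jog_arm(steps=[{"dp": [0, 0.006, 0], "turn": [0, 0, 0], "claw": 0}, {"dp": [0, 0.012, 0], "turn": [0, 0, 0], "claw": 0}, {"dp": [0, 0.012, 0], "turn": [0, 0, 0], "claw": 0}])

```text
t: 10.9
ee_pos: [586.9, 22.3, 70.7]
orientation: [-1.212, 1.206, -1.203]
ft_force: [0.3, -0.6, 1.8]
width: 18.0
```

jog_arm(steps=[{"dp": [0, 0.006, 0], "turn": [0, 0, 0], "claw": 0}, {"dp": [0, 0.012, 0], "turn": [0, 0, 0], "claw": 0}, {"dp": [0, 0.012, 0], "turn": [0, 0, 0], "claw": 0}])

```text
t: 11.15
ee_pos: [586.9, 23.3, 70.7]
orientation: [-1.212, 1.206, -1.203]
ft_force: [0.0, -1.2, 1.0]
width: 17.8
```

jog_arm(steps=[{"dp": [0, 0.006, 0], "turn": [0, 0, 0], "claw": 0}, {"dp": [0, 0.012, 0], "turn": [0, 0, 0], "claw": 0}, {"dp": [0, 0.012, 0], "turn": [0, 0, 0], "claw": 0}])

```text
t: 11.4
ee_pos: [586.9, 24.4, 70.8]
orientation: [-1.212, 1.206, -1.203]
ft_force: [-0.8, -0.5, 1.5]
width: 18.3
```

jog_arm(steps=[{"dp": [0, 0.006, 0], "turn": [0, 0, 0], "claw": 0}, {"dp": [0, 0.012, 0], "turn": [0, 0, 0], "claw": 0}, {"dp": [0, 0.012, 0], "turn": [0, 0, 0], "claw": 0}])

```text
t: 11.65
ee_pos: [586.9, 25.4, 70.7]
orientation: [-1.212, 1.206, -1.202]
ft_force: [-1.6, -0.8, 2.1]
width: 17.9
```

jog_arm(steps=[{"dp": [0, 0.006, 0], "turn": [0, 0, 0], "claw": 0}, {"dp": [0, 0.012, 0], "turn": [0, 0, 0], "claw": 0}, {"dp": [0, 0.012, 0], "turn": [0, 0, 0], "claw": 0}])

```text
t: 11.9
ee_pos: [586.9, 26.5, 70.7]
orientation: [-1.212, 1.206, -1.202]
ft_force: [-0.1, -1.0, 1.7]
width: 17.9
```

jog_arm(steps=[{"dp": [0, 0.006, 0], "turn": [0, 0, 0], "claw": 0}, {"dp": [0, 0.012, 0], "turn": [0, 0, 0], "claw": 0}, {"dp": [0, 0.012, 0], "turn": [0, 0, 0], "claw": 0}])

```text
t: 12.15
ee_pos: [586.9, 26.9, 70.7]
orientation: [-1.212, 1.205, -1.203]
ft_force: [-0.9, -5.0, 1.7]
width: 17.5
```

jog_arm(steps=[{"dp": [0, 0.005, 0], "turn": [0, 0, 0], "claw": 0}, {"dp": [0, 0.01, 0], "turn": [0, 0, 0], "claw": 0}, {"dp": [0, 0.01, 0], "turn": [0, 0, 0], "claw": 0}])

```text
t: 12.4
ee_pos: [586.9, 27.0, 70.7]
orientation: [-1.213, 1.205, -1.203]
ft_force: [-0.2, -6.8, 1.7]
width: 17.9
```

Limits at equal force are about -0.45 and 27.0, so the middle is at y ≈ 13.3. I'm moving there.

jog_arm(steps=[{"dp": [0, -0.01, 0], "turn": [0, 0, 0], "claw": 0}, {"dp": [0, -0.03, 0], "turn": [0, 0, 0], "claw": 0}, {"dp": [0, -0.05, 0], "turn": [0, 0, 0], "claw": 0}, {"dp": [0, -0.07, 0], "turn": [0, 0, 0], "claw": 0}, {"dp": [0, -0.09, 0], "turn": [0, 0, 0], "claw": 0}, {"dp": [0, -0.11, 0], "turn": [0, 0, 0], "claw": 0}, {"dp": [0, -0.13, 0], "turn": [0, 0, 0], "claw": 0}, {"dp": [0, -0.15, 0], "turn": [0, 0, 0], "claw": 0}, {"dp": [0, -0.165, 0], "turn": [0, 0, 0], "claw": 0}, {"dp": [0, -0.171, 0], "turn": [0, 0, 0], "claw": 0}, {"dp": [0, -0.171, 0], "turn": [0, 0, 0], "claw": 0}, {"dp": [0, -0.171, 0], "turn": [0, 0, 0], "claw": 0}])

```text
t: 13.4
ee_pos: [586.9, 13.1, 70.7]
orientation: [-1.213, 1.205, -1.204]
ft_force: [0.6, -0.2, 1.2]
width: 17.9
```

jog_arm(steps=[{"dp": [0, 0.003, 0], "turn": [0, 0, 0], "claw": 0}, {"dp": [0, 0.003, 0], "turn": [0, 0, 0], "claw": 0}, {"dp": [0, 0.003, 0], "turn": [0, 0, 0], "claw": 0}])

```text
t: 13.65
ee_pos: [587.0, 13.1, 70.7]
orientation: [-1.214, 1.204, -1.204]
ft_force: [-0.2, -1.6, 2.6]
width: 17.8
```

jog_arm(steps=[{"dp": [0, 0, 0], "turn": [0, 0, 0], "claw": 0.35}, {"dp": [0, 0, 0], "turn": [0, 0, 0], "claw": 0.45}, {"dp": [0, 0, 0], "turn": [0, 0, 0], "claw": 0.45}, {"dp": [0, 0, 0], "turn": [0, 0, 0], "claw": 0.45}])

```text
t: 13.98
ee_pos: [586.8, 13.2, 70.6]
orientation: [-1.214, 1.204, -1.204]
ft_force: [-0.3, -0.1, -0.5]
width: 38.8
```

Released at y ≈ 13.2. Lifting clear.

jog_arm(steps=[{"dp": [0, 0, 0.3], "turn": [0, 0, 0], "claw": 0.45}, {"dp": [0, 0, 0.7], "turn": [0, 0, 0], "claw": 0.45}, {"dp": [0, 0, 1], "turn": [0, 0, 0], "claw": 0.45}, {"dp": [0, 0, 1], "turn": [0, 0, 0], "claw": 0.45}])

```text
t: 14.32
ee_pos: [589.9, 13.3, 155.4]
orientation: [-1.208, 1.198, -1.207]
ft_force: [0.2, 0.0, 0.4]
width: 39.2
```

jog_arm(steps=[{"dp": [-0.2, -0.2, 0.3], "turn": [0, 0, 0], "claw": 0.2}, {"dp": [-0.4, -0.6, 0.3], "turn": [0, 0, 0], "claw": 0}, {"dp": [-0.5, -1, 0.3], "turn": [0, 0, 0], "claw": 0}, {"dp": [-0.5, -1, 0.3], "turn": [0, 0, 0], "claw": 0}])

```text
t: 14.65
ee_pos: [548.2, -70.2, 179.3]
orientation: [-1.208, 1.2, -1.209]
ft_force: [-0.3, -0.2, 0.1]
width: 16.6
```

```bash
python3 - <<'E'
from h import *
from workcell import ctrl
o=ctrl.get_obs();print(o["t"],o["ee_pos"],o["width"],o["ft_force"],plan(o,[525,-152,106],0.5))
d=ctrl.get_image("scene");i=d["img"][:,:,::-1];cv2.imwrite("pics/s4.png",i)
W=cloud(d).reshape(-1,3);W=W[np.isfinite(W).all(1)]
P=W[(abs(W[:,0]-587)<25)&(abs(W[:,1]-10)<30)&(W[:,2]>96)&(W[:,2]<107)];print("grip",rect(P))
P=W[(abs(W[:,0]-575)<40)&(abs(W[:,1]+152)<20)&(W[:,2]>107)&(W[:,2]<137)];print("ball",P.min(0),P.max(0))
E
```

```text
14.65 [548.2301137  -70.19836148 179.27018122] 16.622003535008712 [-0.31597269 -0.22119768  0.08187006] (array([-0.29037642, -1.02252048, -0.91587727]), array([0.00046481, 0.0019456 , 0.00112513]))
grip ((587.316162109375, 12.956134796142578), (35.50711441040039, 18.71375846862793), 0.9039416909217834)
ball [ 553.23960333 -164.09195937  107.62720259] [ 576.28131294 -140.78461496  136.94512641]
```

View pics/s4.png

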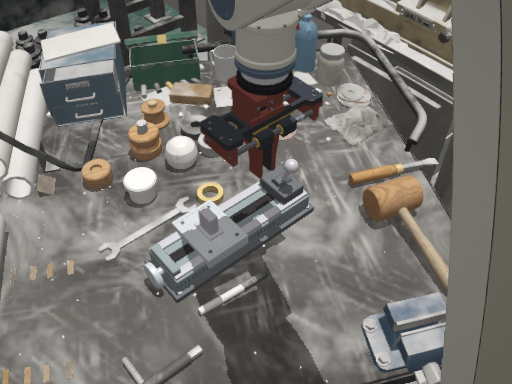

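The grip measures y ≈ 13.0 by camera, which fits. The lever ball is at about (565, -152). I'm moving to its robot side and going down.

jog_arm(steps=[{"dp": [-0.2, -0.5, 0], "turn": [0, 0.002, 0.001], "claw": 0}, {"dp": [-0.32, -1, 0], "turn": [0, 0.002, 0.001], "claw": 0}, {"dp": [-0.32, -1, -0.3], "turn": [0, 0.002, 0.001], "claw": 0}, {"dp": [-0.32, -1, -0.7], "turn": [0, 0.002, 0.001], "claw": 0}, {"dp": [-0.32, -1, -0.9], "turn": [0, 0.002, 0.001], "claw": 0}, {"dp": [-0.32, -1, -0.9], "turn": [0, 0.002, 0.001], "claw": 0}])

```text
t: 15.2
ee_pos: [520.9, -147.4, 103.3]
orientation: [-1.216, 1.21, -1.199]
ft_force: [-1.5, 0.0, -0.3]
width: 0.1
```

```bash
python3 - <<'E'
from h import *
from workcell import ctrl
o=ctrl.get_obs();print(o["t"],o["ee_pos"],o["width"],o["ft_force"])
d=ctrl.get_image("scene");i=d["img"][:,:,::-1][110:260,190:390];cv2.imwrite("pics/s5.png",cv2.resize(i,None,fx=3,fy=3))
E
```

```text
15.2 [ 520.92872983 -147.37590339  103.27214453] 0.14964352966513275 [-1.53811459  0.0243383  -0.30050446]
```

View pics/s5.png

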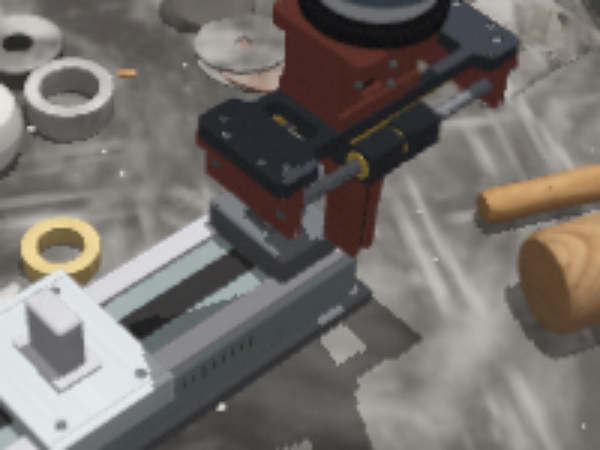

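The closed fingers are on the ball's robot side. I'm pushing the lever over.

jog_arm(steps=[{"dp": [0.05, -0.055, 0.05], "turn": [0, 0, 0], "claw": 0}, {"dp": [0.12, -0.055, 0.05], "turn": [0, 0, 0], "claw": 0}, {"dp": [0.18, -0.055, 0.05], "turn": [0, 0, 0], "claw": 0}, {"dp": [0.24, -0.055, 0.05], "turn": [0, 0, 0], "claw": 0}, {"dp": [0.3, -0.055, 0.05], "turn": [0, 0, 0], "claw": 0}, {"dp": [0.35, -0.055, 0.05], "turn": [0, 0, 0], "claw": 0}, {"dp": [0.4, -0.055, 0.05], "turn": [0, 0, 0], "claw": 0}, {"dp": [0.45, -0.055, 0.05], "turn": [0, 0, 0], "claw": 0}, {"dp": [0.5, -0.055, 0.05], "turn": [0, 0, 0], "claw": 0}])

```text
t: 16.0
ee_pos: [562.5, -151.9, 109.1]
orientation: [-1.215, 1.207, -1.201]
ft_force: [-1.8, -0.3, 0.9]
width: 0.3
```

jog_arm(steps=[{"dp": [0.05, 0, 0], "turn": [0, 0, 0], "claw": 0}, {"dp": [0.1, 0, 0], "turn": [0, 0, 0], "claw": 0}, {"dp": [0.15, 0, 0], "turn": [0, 0, 0], "claw": 0}, {"dp": [0.2, 0, 0], "turn": [0, 0, 0], "claw": 0}, {"dp": [0.2, 0, 0], "turn": [0, 0, 0], "claw": 0}])

```text
t: 16.42
ee_pos: [579.5, -152.0, 109.1]
orientation: [-1.215, 1.206, -1.201]
ft_force: [0.3, 1.1, 0.9]
width: 0.3
```

jog_arm(steps=[{"dp": [0.05, 0, 0], "turn": [0, 0, 0], "claw": 0}, {"dp": [0.1, 0, 0], "turn": [0, 0, 0], "claw": 0}, {"dp": [0.1, 0, 0], "turn": [0, 0, 0], "claw": 0}])

```text
t: 16.67
ee_pos: [588.3, -152.0, 109.1]
orientation: [-1.214, 1.206, -1.201]
ft_force: [0.1, 0.5, -0.6]
width: 0.4
```

```bash
python3 - <<'E'
from h import *
from workcell import ctrl
o=ctrl.get_obs();print(o["t"],o["ee_pos"],o["width"],o["ft_force"])
for n in ("scene","top"):
    d=ctrl.get_image(n);i=d["img"][:,:,::-1];i=i[110:260,190:390] if n=="scene" else i[120:260,210:390];cv2.imwrite(f"pics/{n}6.png",cv2.resize(i,None,fx=3,fy=3))
E
```

```text
16.6667 [ 588.27338992 -151.98537037  109.07263355] 0.4476669895717389 [ 0.07515043  0.49742306 -0.55366282]
```

View pics/scene6.png

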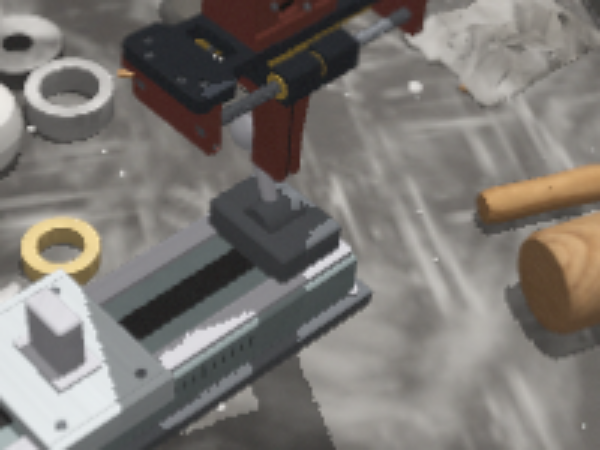

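View pics/top6.png

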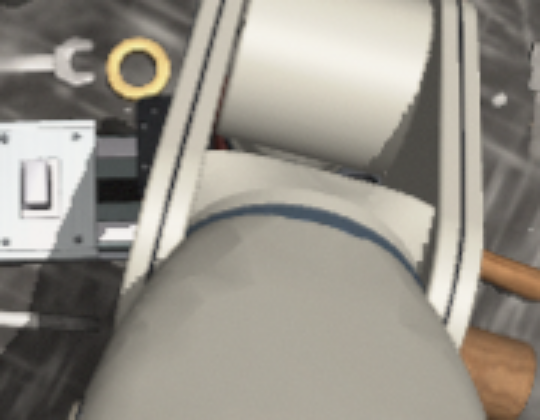

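The ball is ahead of the fingers and leaning away. I'm continuing until the end stop.

jog_arm(steps=[{"dp": [0.03, 0, 0], "turn": [0, 0, 0], "claw": 0}, {"dp": [0.05, 0, 0], "turn": [0, 0, 0], "claw": 0}, {"dp": [0.05, 0, 0], "turn": [0, 0, 0], "claw": 0}])

```text
t: 17.02
ee_pos: [592.0, -152.0, 109.1]
orientation: [-1.214, 1.206, -1.201]
ft_force: [-1.1, -0.4, -0.5]
width: 0.3
```

jog_arm(steps=[{"dp": [0.015, 0, 0], "turn": [0, 0, 0], "claw": 0}, {"dp": [0.025, 0, 0], "turn": [0, 0, 0], "claw": 0}, {"dp": [0.025, 0, 0], "turn": [0, 0, 0], "claw": 0}])

```text
t: 17.27
ee_pos: [593.1, -151.9, 108.8]
orientation: [-1.216, 1.208, -1.2]
ft_force: [-5.3, -0.3, 1.1]
width: 0.4
```

jog_arm(steps=[{"dp": [0.015, 0, 0], "turn": [0, 0, 0], "claw": 0}, {"dp": [0.025, 0, 0], "turn": [0, 0, 0], "claw": 0}, {"dp": [0.025, 0, 0], "turn": [0, 0, 0], "claw": 0}])

```text
t: 17.52
ee_pos: [593.3, -152.0, 108.7]
orientation: [-1.218, 1.211, -1.198]
ft_force: [-8.8, -0.7, 5.5]
width: 0.5
```

Stopped by rising force (8.8 N) at x = 593, close to the predicted end. I'm backing off, lifting and checking.

jog_arm(steps=[{"dp": [-0.2, 0, 0], "turn": [0, 0, 0], "claw": 0}, {"dp": [-0.6, 0, 0], "turn": [0, 0, 0], "claw": 0}, {"dp": [-1, 0, 0], "turn": [0, 0, 0], "claw": 0}, {"dp": [-1, 0, 0.4], "turn": [0, 0, 0], "claw": 0}, {"dp": [-1, 0, 1], "turn": [0, 0, 0], "claw": 0}, {"dp": [-1, 0, 1], "turn": [0, 0, 0], "claw": 0}])

```text
t: 18.02
ee_pos: [516.8, -153.1, 194.7]
orientation: [-1.213, 1.202, -1.205]
ft_force: [1.7, -0.3, 0.2]
width: 0.5
```

jog_arm(steps=[{"dp": [-0.5, -0.5, 0.3], "turn": [0, 0, 0], "claw": 0}, {"dp": [-0.9, -1, 0.5], "turn": [0, 0, 0], "claw": 0}, {"dp": [-0.9, -1, 0.5], "turn": [0, 0, 0], "claw": 0}, {"dp": [-0.9, -1, 0.5], "turn": [0, 0, 0], "claw": 0}])

```text
t: 18.35
ee_pos: [444.2, -236.8, 237.5]
orientation: [-1.211, 1.199, -1.212]
ft_force: [0.9, -0.6, -0.4]
width: 0.6
```

jog_arm(steps=[{"dp": [0, -0.5, 0], "turn": [0, 0, 0], "claw": 0}, {"dp": [0, -1, 0], "turn": [0, 0, 0], "claw": 0}, {"dp": [0, -1, 0], "turn": [0, 0, 0], "claw": 0}])

```text
t: 18.6
ee_pos: [445.9, -322.6, 238.5]
orientation: [-1.21, 1.196, -1.22]
ft_force: [0.1, -0.9, 0.7]
width: 0.4
```

```bash
python3 - <<'E'
from h import *
from workcell import ctrl
o=ctrl.get_obs();print(o["t"],o["ee_pos"],o["ft_force"])
for n in ("scene","top"):
    d=ctrl.get_image(n);i=d["img"][:,:,::-1];cv2.imwrite(f"pics/{n}7.png",i)
    W=cloud(d).reshape(-1,3);W=W[np.isfinite(W).all(1)]
    P=W[(abs(W[:,0]-587)<25)&(abs(W[:,1]-10)<30)&(W[:,2]>96)&(W[:,2]<107)];print(n,"grip",len(P),len(P) and rect(P))
    P=W[(abs(W[:,0]-595)<50)&(abs(W[:,1]+152)<20)&(W[:,2]>107)&(W[:,2]<142)];print("ball",len(P),len(P) and (P.min(0),P.max(0)))
E
```

```text
18.6 [ 445.91065529 -322.63497312  238.51451697] [ 0.13961923 -0.88460667  0.71680609]
scene grip 212 ((586.6939086914062, 13.498811721801758), (34.254180908203125, 18.412755966186523), 1.730112910270691)
ball 175 (array([ 602.49216939, -163.05712028,  107.09883638]), array([ 626.22752334, -141.4074453 ,  134.58443759]))
top grip 111 ((587.8152465820312, 13.63649845123291), (15.969221115112305, 31.658002853393555), 89.76509094238281)
ball 118 (array([ 605.06492106, -163.64572316,  107.35508521]), array([ 628.78857218, -139.72775693,  135.50215459]))
```

View pics/scene7.png

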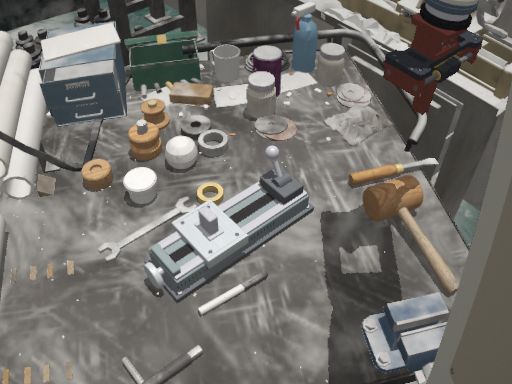

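View pics/top7.png

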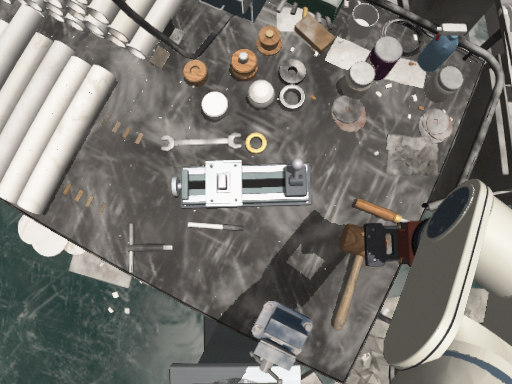

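The lever ball moved from x ≈ 566 to x ≈ 616, about +28 mm from the centre line. The grip is at y ≈ 13.5 in both views, and the arm is clear. I'm letting it settle, then handing in.

jog_arm(steps=[{"dp": [0, 0, 0], "turn": [0, 0, 0], "claw": 0}, {"dp": [0, 0, 0], "turn": [0, 0, 0], "claw": 0}, {"dp": [0, 0, 0], "turn": [0, 0, 0], "claw": 0}])

```text
t: 18.95
ee_pos: [445.1, -316.9, 237.2]
orientation: [-1.21, 1.199, -1.214]
ft_force: [1.4, -0.8, -0.4]
width: 0.4
```

```bash
python3 - <<'E'
from workcell import ctrl
o=ctrl.get_obs();print(o["t"],abs(o["qvel"]).max(),o["ft_force"]);print(ctrl.close_job())
E
```

```text
18.95 0.004125666913920649 [ 1.41442276 -0.83112313 -0.44942647]
the job is handed in; nothing more can be done
None
```

I found both ends of the carriage's free play by feel, left it in the middle and let go. I then swung the clamp lever fully over and handed the job in at 18.95 s.

- **Feeling the free play:** resistance came at y ≈ -0.5 towards the lever (7.4 N) and y ≈ 27.0 towards the handwheel (6.8 N). The highest push I read was 7.4 N, well under the 14 N that drags the nut. That is about 27 mm of play, inside the stated range.
- **Carriage position:** the middle is y ≈ 13.3, and I released the carriage with the gripper reading 13.2. After the lever swing the two cameras put the grip at y ≈ 13.5 and 13.6, which agrees within their 2 mm calibration.
- **Clamp lever:** I pushed it with closed fingers until the force rose to about 9 N at the end of its swing. Both cameras then showed the tip about 28 mm past the centre line on the far side, against 29 mm expected.
- **At hand-in:** the arm was clear of everything and at rest.

No check failed. The one disagreement was the bed's origin along its travel: depth readings of the bed's ends and of the lever differed by about 10 mm. It did not matter, because the middle was set by feel.

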